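Clip the coffee scoop onto the D-ring

TASK

Put the coffee scoop that has the snap-hook end back on its board: push the hook's sprung gate straight against the upright leg of the D-ring until the leg is inside and the gate snaps shut behind it. Then check it with a short pull of about 8 N straight back, shut gate against the ring, and leave the scoop lying flat on the board, clipped on. Load the ring with no more than 12 N at any time, and do not disturb the other things on the counter.

Things in the scene. Friction and masses are not known exactly. Their poses are not given: they have to be found in the camera images.
- scoop_grip (a point): Loose steel coffee scoop with a snap-hook end, 90 g, flat on the counter (z = 0). Point: handle's centre, 10 mm above the underside, near the centre of mass. +x along the handle to the hook, z up. Handle 16 mm wide (y), 20 mm high, x = -47 to +35 mm; bowl 46 mm wide, 28 mm high, centred x = -69; hook x = 33 to 80, 38 mm wide, 12 mm thick from the underside. It may swap places with the plain scoop.
- hook_mouth (a point): Middle of the shut gate in the hook's mouth, 75 mm from scoop_grip along +x, 6 mm above the underside; axes as scoop_grip. The hook is a U open to +x, inside 26 mm wide (y = -13 to +13) and 35 mm deep (back wall at x = -35 mm from here). Its arms, 6 mm wide, end 5 mm ahead of this point. The gate, a 7 mm round bar, lies across the mouth, hinged at y = +14.5; its free end is at the other arm.
- hook_nose (a point): Tip of the hook's nose, the plain arm where the gate's free end closes: 77 mm along +x and 16 mm along -y from scoop_grip. A ring leg hitting it jams. As the gate opens it slides the leg to this side. A leg entering at y = -6 to 0 mm from the scoop's axis lets the gate snap shut when the leg's centre is about 20 to 29 mm inside the gate line, and meets the back wall at 30 mm.
- gate (a joint): Angle of the hook's gate: 0 = shut (sprung rest), growing to 1.45 rad as it swings inwards, towards the handle; it cannot swing outwards. Pushing it open takes about 3 to 8 N, which falls away when it snaps shut. Shut, its inner side stops the leg's centre 8.5 mm inside the gate line.
- dring: Slotted foot plate (106 x 30 mm) of the upright D-ring, on the board; origin on the board's upper face, z up, +x away from the robot. The ring, 10 mm round steel bar, is clamped in the slot: its straight leg (50 mm high, nearest the robot, at y = 0) stands anywhere from x = -7 to +7 mm. Where is not measured: feel for it. Push along +x onto the leg; the bow is 37 mm clear behind it.
- board: Wooden board under the D-ring, 280 x 130 x 8 mm, fixed on the counter; origin at the centre of its underside, axes as the foot plate's, whose origin is at x = +50 mm, y = 0, z = 8 mm. The clipped scoop lies on the board, bowl on the -x side.
- plain_scoop: Bystander: a steel scoop with a plain straight handle and no hook, 165 mm long; origin underneath its handle, 64 mm from the centre of its bowl, +x along the handle away from the bowl.
- cup: Bystander: white mug, 55 mm high, 62 mm wide, beside the board; origin under its centre.
- jug: Bystander: steel milk jug, 100 mm high, 86 mm wide; origin under its centre.
- jar: Bystander: amber glass jar, 100 mm high, 72 mm wide; origin under its centre.
- tamper: Bystander: coffee tamper, 78 mm high, 54 mm wide; origin under its centre.
- glass_cup: Bystander: drinking glass, 85 mm high, 68 mm wide; origin under its centre.
- packet: Bystander: coffee packet, 60 x 90 x 147 mm; origin under its centre.
Things that resemble listed ones, but are neither listed nor needed, are in the scene too. What is shaped like the part that bears scoop_grip but yellow is not meant.

How it is judged:
On the way, in this order (a step that is already met when the one before it is completed fails the run):
1. the ring's leg, in the mouth of the hook, pushes the gate open (value of joint gate above 0.5 rad and contact force between dring and anything else above 1 N and x of dring in the frame of scoop_grip between 0.035 and 0.08 m and y of dring in the frame of scoop_grip between -0.014 and 0.014 m), for 0.02 s.
2. the gate has snapped shut with the leg inside the hook (uncaught, the shut hook could not get this far) (value of joint gate below 0.12 rad and x of dring in the frame of scoop_grip between 0.035 and 0.075 m and y of dring in the frame of scoop_grip between -0.014 and 0.014 m and angle between the x axis of scoop_grip and the x axis of dring, either way round below 0.6 rad), for 0.1 s.
3. tugged back: the shut gate pulls on the leg with more than 5 N (value of joint gate below 0.12 rad and contact force between dring and anything else above 5 N and x of dring in the frame of scoop_grip between 0.058 and 0.075 m), for 0.06 s.
At the end, for the whole second after the job is handed in: The scoop lies flat on the board (within 0.08 rad, its handle's centre 14 to 22 mm above the board's underside), pointing the ring's way within 0.6 rad, with the ring's leg inside the hook and the gate shut (under 0.12 rad) (all of step 2 and angle between scoop_grip's own z axis and vertical below 0.08 rad and z of scoop_grip in the frame of board between 0.014 and 0.022 m); the robot touches nothing.
It fails at once if the D-ring is loaded with more than 12 N (contact force between dring and anything else above 12 N).
It fails at once if a bystander is pushed more than 25 mm from its place (distance of any of plain_scoop, cup, jug, jar, tamper, glass_cup, packet from where it was at the start of the episode above 0.025 m).
It also fails if it takes over 61 s, if anything falls off the work surface, if the arm or the gripper's body presses on something with over 40 N, if the wrist force passes 120 N, or if a joint passes its speed limit or range.

ROBOT

A 6-joint arm with a two-finger parallel gripper is mounted at the origin on the work surface. World frame = base frame: x ahead of the robot, y to its left, z up, the work surface at z = 0. Lengths are in m, angles in rad, forces in N, time in s.
With the tool pointing down it reaches from about 0.275 to 0.875 m from the base axis. Payload 12.5 kg.
Tool frame: the origin (TCP) lies midway between the tips of the shut fingers; the grasp point (between the pads) lies 19 mm behind it; z points along the fingers, y is the direction in which the jaws open and shut (so a half turn about z gives the same grasp; the last joint's range is limited). The gripper opens to 85 mm and grips with 20 to 120 N. Pads are 22 mm wide; open, the fingers measure 114 mm over their backs; the gripper's body (76 mm by 85 mm) begins 54 mm behind the grasp point. The pads swing forward as they close: fully open they stand 13 mm farther back than shut.
Start: joints at [1.135, 0.351, 1.652, -0, 1.139, -0.085], TCP at [0.189, 0.517, 0.231] pointing down, gripper open.
Joint ranges: [-2.75, 2.75], [-0.79, 2.1], [0.01, 2.65], [-1.57, 4.71], [0.07, 3.14], [-2.87, 2.87]. Speed limits (rad/s): [2.22, 2.22, 2.79, 3.14, 3.14, 3.14].

INTERFACE

Orientations are given as a 3x3 rotation matrix whose columns are the frame's x, y, z axes.
In Python, from workcell import telemetry, eyes, arm gives the robot as it stands.
- The arm moves only by the tool drive_tool, never from a script. Its argument "moves" is a list of rows, each a list of 3 entries, a list of its own where there are three numbers: the opening, from 0 (shut) to 1 (fully open), then the shift along the tool's x, y, z in mm, then the turn about the tool's z in rad. In form: [[jaw, [x, y, z], yaw], ...]. A call has 1 to 10 rows; each row shifts and turns the pose as measured when the row begins, along the tool's axes as they then stand; what a row does not reach is not made up. A row lasts 1/8 s, in which the tool goes at most 62.5 mm and 10.7 degrees, less where a joint would pass 70% of its speed; a pose out of reach is approached as far as the arm can. A call is refused whole if a number of a shift passes 62.5 or a number of a turn 0.188, either way. A call with a gripper value outside its range is refused whole. The fingers move at their own pace and stop on an object; the grip force is fixed at half the most. Time passes only in rows, so rows that do not move let the fingers close. It gives the time, the measured TCP pose, the force and the opening at its end, in the units of the state.
- telemetry.state(): the state, without advancing time (a new reading comes with each control period).
- eyes.read_camera(name): name is "scene" or "top" or "wrist"; returns the picture (384x512x3 uint8, blue, green, red); there is no depth.
- eyes.get_calibration(name): a dict with "mtx" (3x3 intrinsics, pixels), "k1" (the pictures are not rectified: a ray, as slopes to the right and down, at radius r is drawn at 1 + k1 r^2 times it, then the intrinsics apply), "R" (3x3) and "t" (3): a world point X has camera coordinates R X + t; the wrist camera has in their place "tool_from_camera" (4x4, takes a point from camera to tool coordinates, whose origin is the TCP and whose axes are the flange's). Camera axes: x right, y down, z forward; pixel columns grow to the right and rows downward; lengths in m; the calibration is good to about 2 mm. A picture is of the moment at which its call begins: read the wrist's pose just before it. get_calibration takes no time and is no camera call.
- arm.finish_job(): hands the job in, once; it reports no verdict.
The state is a dict: "time_s": time; "joint_pos": joint angles; "joint_velocities": joint speeds; "joint_torque": joint torques, N m; "ee_pos": TCP position; "ee_rot": TCP orientation; "ft_force": force on the tool from outside, world axes, zero at the start; "moment": the same for the moment, N m; "finger_gap": opening from 0.0 (shut) to 1.0 (fully open).
Only numpy, scipy, OpenCV 4.12 (cv2) and the standard library are available. Lean on these libraries where they do the work, as an engineer would, in place of code of your own. Each camera call takes 0.05 s, during which the arm holds its last target.

## Working session

There is one attempt and no reset: what is moved stays moved. The work goes in short steps, Python scripts to look and compute and a tool call to move; the robot and the scene stay as the last step left them, time stands still between calls to the robot, and variables do not carry over. Pictures are saved under pics/ and viewed, and the job is handed in when it is done.

Besides the shell and the picture viewer there is one more tool, called after "Request:" as a command line: name --argument value ..., lists and objects as JSON in quotes. drive_tool: Moves the arm, as the interface text tells. Its arguments: {"type":"object","properties":{"moves":{"type":"array"}},"required":["moves"]}

```bash
ls; mkdir -p pics
cat > h.py <<'E'
import numpy as np, cv2
from workcell import telemetry, eyes, arm
def ray(cal,u,v,tool=None):
    K=np.array(cal["mtx"]);k1=cal["k1"]
    d=np.array([(u-K[0,2])/K[0,0],(v-K[1,2])/K[1,1]])
    p=d.copy()
    for _ in range(30): p=d/(1+k1*(p@p))
    r=np.array([p[0],p[1],1.])
    if tool is None:
        R=np.array(cal["R"]);t=np.array(cal["t"])
        return -R.T@t, R.T@r
    pos,rot=tool; T=np.array(cal["tool_from_camera"])
    return np.array(pos)+np.array(rot)@T[:3,3], np.array(rot)@T[:3,:3]@r
def onz(cal,u,v,z,tool=None):
    o,d=ray(cal,u,v,tool); return o+d*(z-o[2])/d[2]
def proj(cal,X,tool=None):
    K=np.array(cal["mtx"])
    if tool is None: c=np.array(cal["R"])@X+np.array(cal["t"])
    else:
        T=np.array(cal["tool_from_camera"]); c=np.array(tool[1]).T@(np.array(X)-tool[0]); c=T[:3,:3].T@(c-T[:3,3])
    p=c[:2]/c[2]; p=p*(1+cal["k1"]*(p@p)); return K[:2,:2]@p+K[:2,2]
E
python3 - <<'E'
from h import *
s=telemetry.state();print(s)
for n in ["top","scene"]:
    im=eyes.read_camera(n);cv2.imwrite(f"pics/{n}0r.png",im);cv2.imwrite(f"pics/{n}0.png",cv2.resize(im,None,fx=1.5,fy=1.5,interpolation=cv2.INTER_CUBIC));
for n in ["top","scene","wrist"]:print(eyes.get_calibration(n))
E
```

```text
pics
{'time_s': 0.0, 'joint_pos': array([ 1.13541363e+00,  3.51247436e-01,  1.65243354e+00,  4.55558938e-05,
        1.13910849e+00, -8.46182145e-02]), 'joint_velocities': array([ 7.94417990e-05,  5.14648761e-04, -1.00508401e-03,  4.81405307e-04,
        3.92772471e-04,  7.03078463e-05]), 'joint_torque': array([ 1.60032720e-03, -5.06101120e+01, -2.91405594e+01,  1.69051026e-05,
        4.52121298e-03,  1.71594860e-05]), 'ee_pos': array([0.18882117, 0.51621322, 0.2307487 ]), 'ee_rot': array([[-9.39103702e-01,  3.43633443e-01, -5.42280508e-04],
       [ 3.43633841e-01,  9.39103106e-01, -1.06770810e-03],
       [ 1.42357099e-04, -1.18903456e-03, -9.99999283e-01]]), 'ft_force': array([-0.25904844,  0.380038  ,  0.18469907]), 'moment': array([ 0.01495616, -0.03348453, -0.00014055]), 'finger_gap': 1.0019709853933902}
{'mtx': array([[387.57010617,   0.        , 257.35937168],
       [  0.        , 387.57010617, 188.2336804 ],
       [  0.        ,   0.        ,   1.        ]]), 'k1': -0.05196784188918706, 'R': array([[ 0.01839546, -0.9997786 , -0.01021584],
       [-0.9974788 , -0.0176508 ,
[... 366 characters left out ...]
  [ 0.63621407, -0.42285865, -0.64530785],
       [-0.54404551,  0.34716145, -0.7638674 ]]), 't': array([-0.18115519, -0.3316584 ,  1.77902602])}
{'mtx': array([[265.10644767,   0.        , 255.73652523],
       [  0.        , 265.10644767, 193.0986067 ],
       [  0.        ,   0.        ,   1.        ]]), 'k1': -0.0073519829082537005, 'tool_from_camera': array([[-2.20956038e-05, -9.48582643e-01, -3.16529569e-01,
         8.11617098e-02],
       [ 9.99999992e-01,  1.75899364e-05, -1.22519713e-04,
        -5.05992813e-04],
       [ 1.21787808e-04, -3.16529569e-01,  9.48582636e-01,
        -1.42345638e-01],
       [ 0.00000000e+00,  0.00000000e+00,  0.00000000e+00,
         1.00000000e+00]])}
```

View pics/top0.png

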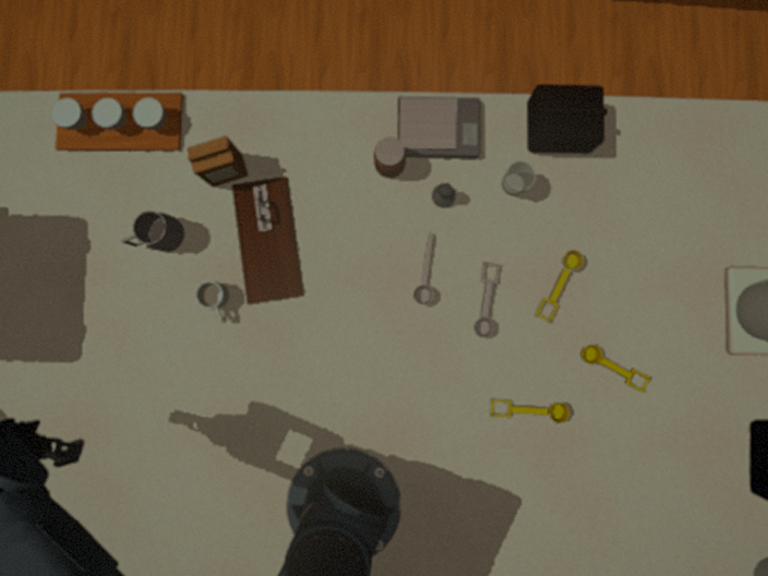

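View pics/scene0.png

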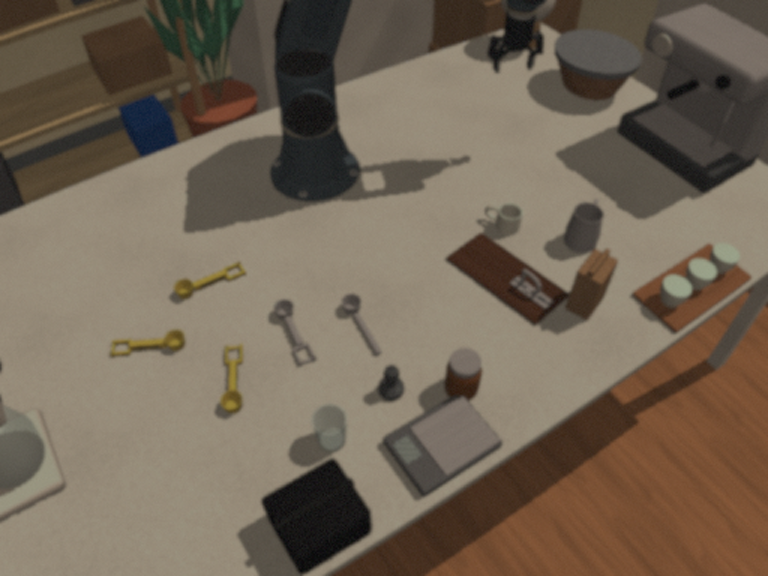

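The top view shows the steel hooked scoop with its bowl at (485,327) and hook at (491,270) in the enlarged picture. The plain scoop is at (428,268), the board at about (268,240) with its ring at (264,208), and the cup at (212,295). Next I'll measure these roughly.

Run:
```python
from h import *
c=eyes.get_calibration("top");im=cv2.imread("pics/top0r.png")
P=lambda u,v,z:onz(c,u/1.5,v/1.5,z)[:2].round(4)
print("bowl",P(485,327,.028),"hook end",P(492,264,.012),"plain bowl",P(425,295,.02),P(432,235,.01))
for n,u,v in [("c1",234,184),("c2",288,178),("c3",303,296),("c4",248,303)]:print(n,P(u,v,.008))
hsv=cv2.cvtColor(im,cv2.COLOR_BGR2HSV)
m=((hsv[...,1]>70)&(hsv[...,2]<110)&((hsv[...,0]<15)|(hsv[...,0]>170))).astype(np.uint8)
m[:, :140]=0;m[:,215:]=0;m[:115]=0;m[210:]=0
m=cv2.morphologyEx(m,cv2.MORPH_CLOSE,np.ones((9,9)))
cs,_=cv2.findContours(m,0,2);k=max(cs,key=cv2.contourArea);r=cv2.minAreaRect(k);print(r)
for p in cv2.boxPoints(r):print(onz(c,*p,.008)[:2].round(4))
print("ctr",onz(c,*r[0],.008).round(4))
print("cup",P(212,295,.05),"packet",P(218,160,.1),"ring",P(264,208,.03),"foot",P(262,185,.012),P(264,230,.012))
g=cv2.resize(im[100:230,120:360],None,fx=3.3,fy=3.3,interpolation=cv2.INTER_CUBIC);cv2.imwrite("pics/t1.png",g)
```

```text
bowl [ 0.4    -0.3058] hook end [ 0.5419 -0.3232] plain bowl [ 0.4689 -0.1726] [ 0.6057 -0.1872]
c1 [0.7172 0.2692]
c2 [0.7327 0.1446]
c3 [0.4622 0.1021]
c4 [0.4441 0.2267]
((171.53466796875, 157.22543334960938), (86.672607421875, 49.95078659057617), 81.25383758544922)
[0.7323 0.3249]
[0.761  0.1538]
[0.4659 0.0994]
[0.437  0.2673]
ctr [0.5976 0.2107 0.008 ]
cup [0.4589 0.2967] packet [0.7475 0.2802] ring [0.6578 0.1926] foot [0.7146 0.2032] [0.6107 0.1949]
```

View pics/t1.png

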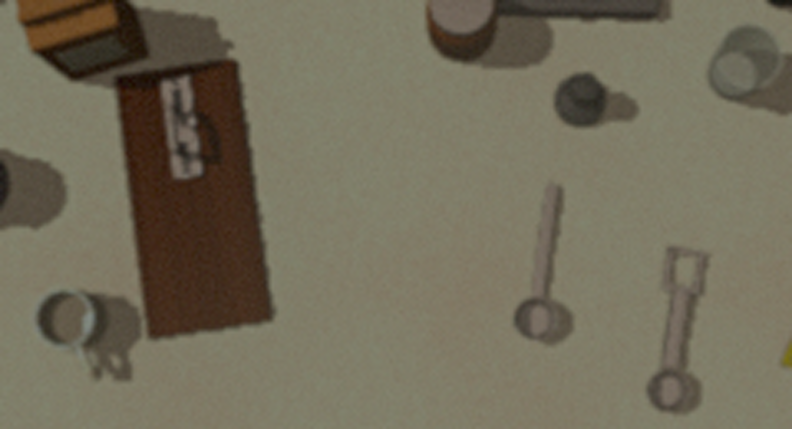

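Request:
drive_tool --moves '[[1, [-54, -24, 0], 0], [1, [-54, -24, 0], 0], [1, [-54, -24, 0], 0], [1, [-54, -24, 0], 0], [1, [-54, -24, 0], 0], [1, [-54, -24, 0], 0], [1, [-54, -24, 0], 0], [1, [-54, -24, 0], 0], [1, [0, 0, 0], 0]]'

```text
time_s: 1.23
ee_pos: [0.5381, 0.1768, 0.2287]
ee_rot: [[-0.94, 0.341, -0.003], [0.341, 0.94, -0.002], [0.002, -0.003, -1.0]]
ft_force: [-0.6, 0.6, 0.4]
finger_gap: 1.0
```

```bash
cat > look.py <<'E'
import sys,pickle
from h import *
n=sys.argv[1]
s=telemetry.state();im=eyes.read_camera("wrist")
pickle.dump((im,s),open(f"pics/{n}.pkl","wb"))
cv2.imwrite(f"pics/{n}.png",cv2.resize(im,None,fx=1.5,fy=1.5,interpolation=cv2.INTER_CUBIC))
print(s["time_s"],s["ee_pos"].round(4),s["ee_rot"].round(4).tolist(),s["ft_force"].round(2),s["finger_gap"])
E
python3 look.py w1
```

```text
1.225 [0.5381 0.1768 0.2287] [[-0.94, 0.3412, -0.0026], [0.3412, 0.94, -0.0022], [0.0017, -0.0029, -1.0]] [-0.64  0.57  0.4 ] 1.00008347923595
```

View pics/w1.png

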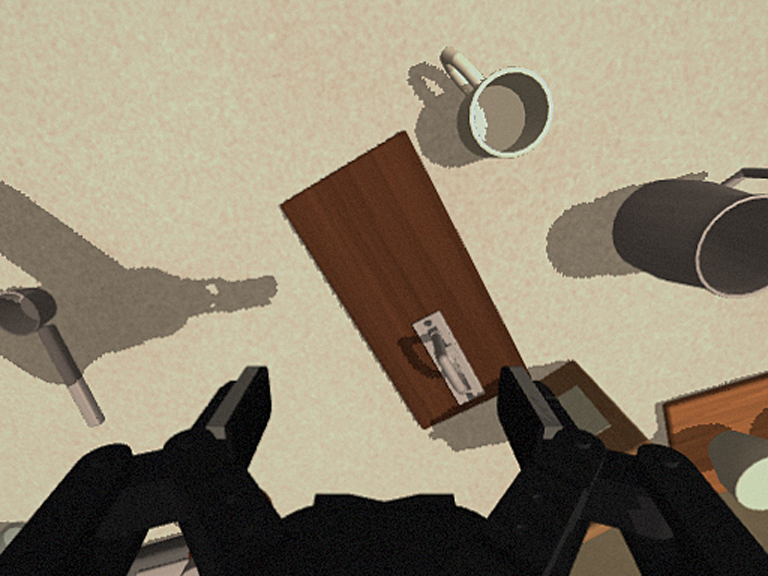

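Run:
```python
from h import *
import pickle
im,s=pickle.load(open("pics/w1.pkl","rb"));c=eyes.get_calibration("wrist");T=(s["ee_pos"],s["ee_rot"])
P=lambda u,v,z:onz(c,u/1.5,v/1.5,z,T)[:2].round(4)
for u,v in [(281,205),(405,131),(526,368),(428,429)]:print(P(u,v,.008))
print()
for u,v in [(413,320),(438,311),(484,395),(459,406)]:print(P(u,v,.012))
g=cv2.resize(im[190:290,250:350],None,fx=6,fy=6,interpolation=cv2.INTER_CUBIC);cv2.imwrite("pics/w1z.png",g)
```

```text
[0.468  0.1028]
[0.4474 0.2278]
[0.7046 0.2711]
[0.7417 0.1531]

[0.6127 0.179 ]
[0.612  0.2048]
[0.7181 0.2217]
[0.7222 0.1933]
```

View pics/w1z.png

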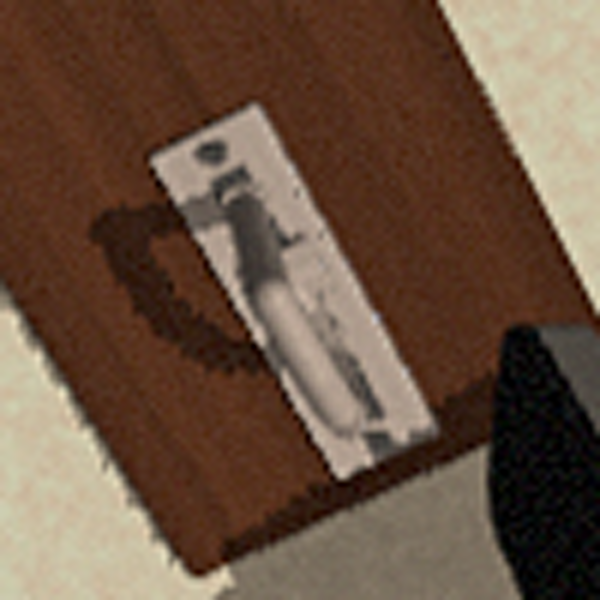

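Request:
drive_tool --moves '[[1, [-11.5, -54, 8], 0], [1, [-11.5, -54, 8], 0], [1, [-11.5, -54, 8], 0], [1, [-11.5, -54, 8], 0], [1, [-11.5, -54, 8], 0], [1, [-11.5, -54, 8], 0], [1, [-11.5, -54, 8], 0], [1, [-11.5, -54, 8], 0], [1, [-11.5, -54, 8], -0.11], [1, [0, 0, 0], -0.12]]'

```text
time_s: 2.52
ee_pos: [0.4668, -0.3161, 0.1547]
ee_rot: [[-0.995, 0.095, -0.004], [0.095, 0.995, 0.001], [0.004, 0.001, -1.0]]
ft_force: [-0.5, 0.8, -0.6]
finger_gap: 1.001
```

```bash
python3 look.py w2
```

```text
2.525 [ 0.4668 -0.3161  0.1547] [[-0.9955, 0.0951, -0.0044], [0.0951, 0.9955, 0.0012], [0.0045, 0.0008, -1.0]] [-0.5   0.75 -0.55] 1.0011843510106488
```

View pics/w2.png

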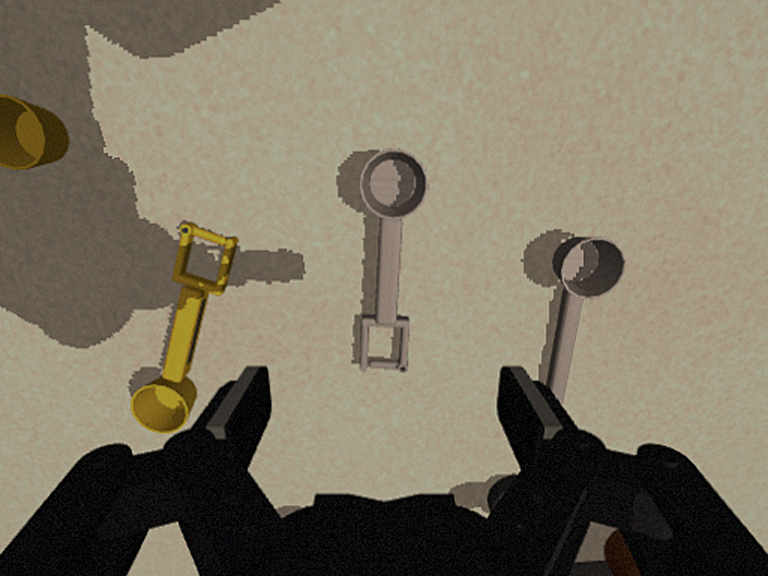

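Run:
```python
from h import *
import pickle
im,s=pickle.load(open("pics/w2.pkl","rb"));c=eyes.get_calibration("wrist");T=(s["ee_pos"],s["ee_rot"])
P=lambda u,v,z:onz(c,u/1.5,v/1.5,z,T)[:2].round(4)
b=P(393,184,.028);print("bowl",b)
print("handle front L/R z.02",P(377,318,.02),P(398,318,.02)); print("handle rear",P(381,222,.02),P(402,218,.02))
print("hook back",P(361,317,.012),P(409,317,.012),"tips",P(361,371,.012),P(407,371,.012))
t=(P(361,371,.012)+P(407,371,.012))/2
d=t-b;print(d,np.hypot(*d),np.arctan2(d[1],d[0]), "grip",b+d/np.hypot(*d)*69)if 0 else print(d,np.hypot(*d),np.arctan2(d[1],d[0]),b+d/np.hypot(*d)*.069,t-d/np.hypot(*d)*.08)
g=cv2.resize(im[90:260,215:300],None,fx=4,fy=4,interpolation=cv2.INTER_CUBIC);cv2.imwrite("pics/w2z.png",g[:600])
```

```text
bowl [ 0.4026 -0.3042]
handle front L/R z.02 [ 0.4991 -0.3246] [ 0.5006 -0.3089]
handle rear [ 0.4277 -0.3147] [ 0.4264 -0.2999]
hook back [ 0.5003 -0.3373] [ 0.5039 -0.3004] tips [ 0.5471 -0.3426] [ 0.5507 -0.3055]
[ 0.1463  -0.01985] 0.14764048394664647 -0.13485660385639892 [ 0.47097352 -0.31347693] [ 0.46962635 -0.31329414]
```

View pics/w2z.png

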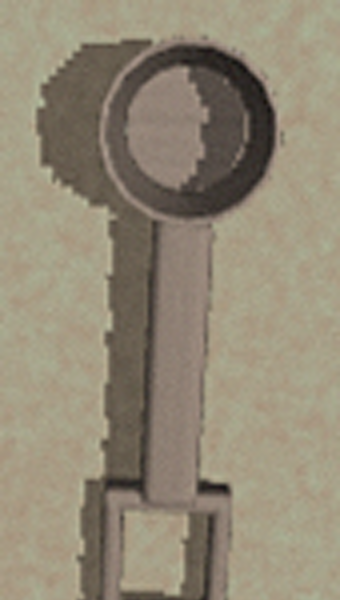

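Request:
drive_tool --moves '[[0.7, [5, 3, 30], 0.03], [0.7, [0, 0, 45], 0], [0.7, [0, 0, 40], 0], [0.7, [0, 0, 0], 0]]'

```text
time_s: 3.08
ee_pos: [0.4637, -0.3055, 0.0385]
ee_rot: [[-0.993, 0.12, -0.003], [0.12, 0.993, 0.002], [0.003, 0.001, -1.0]]
ft_force: [0.4, -0.8, -0.5]
finger_gap: 0.702
```

```bash
python3 look.py w3
```

```text
3.075 [ 0.4637 -0.3055  0.0385] [[-0.9927, 0.1204, -0.0033], [0.1204, 0.9927, 0.0015], [0.0034, 0.0011, -1.0]] [ 0.45 -0.82 -0.49] 0.7016705236687801
```

View pics/w3.png

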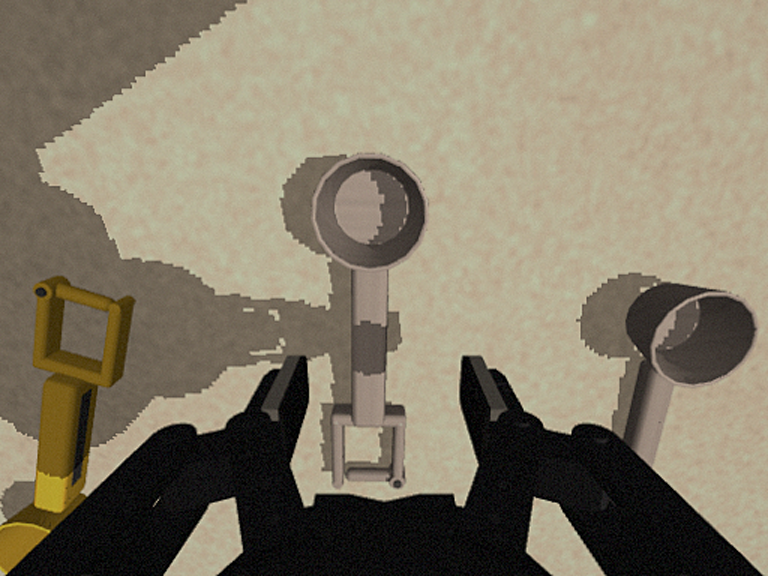

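Run:
```python
from h import *
import pickle
im,s=pickle.load(open("pics/w3.pkl","rb"));c=eyes.get_calibration("wrist");T=(s["ee_pos"],s["ee_rot"])
P=lambda u,v,z:onz(c,u/1.5,v/1.5,z,T)[:2]
b=P(369,211,.028)
m1=(P(352,272,.02)+P(387,272,.02))/2;m2=(P(352,424,.02)+P(386,424,.02))/2
for n,x in [("bowl",b),("rear",m1),("front",m2)]:print(n,x.round(4))
d=m2-m1;print(np.arctan2(d[1],d[0]), m2-d/np.hypot(*d)*.035, np.hypot(*(m2-b)))
t=(P(338,487,.012)+P(398,487,.012))/2;print("tip",t.round(4),np.hypot(*(t-b)))
R=s["ee_rot"];print("tool-frame dirs: scoop pts", [((R.T@(np.r_[x,0]-s["ee_pos"]*[1,1,0]))*1000).round(1).tolist() for x in (b,m1,m2,t)])
```

```text
bowl [ 0.4016 -0.3041]
rear [ 0.4277 -0.3077]
front [ 0.5028 -0.3179]
-0.13509237693383416 [ 0.46815045 -0.31317075] 0.10219039963802413
tip [ 0.5485 -0.3248] 0.14838533980357074
tool-frame dirs: scoop pts [[61.8, -6.1, 0.2], [35.5, -6.5, 0.1], [-40.4, -7.6, -0.1], [-86.5, -8.9, -0.3]]
```

Request:
drive_tool --moves '[[0.6, [0, -7, 0], 0.014], [0.6, [0, 0, 0], 0], [0.6, [0, 0, 25], 0], [0.6, [0, 0, 0], 0]]'

```text
time_s: 3.62
ee_pos: [0.4667, -0.3151, 0.0208]
ee_rot: [[-0.991, 0.136, 0.006], [0.136, 0.991, -0.006], [-0.007, -0.005, -1.0]]
ft_force: [-0.2, 0.2, 0.6]
finger_gap: 0.599
```

Request:
drive_tool --moves '[[0.6, [0, 0, 0], 0], [0.6, [0, 0, 0], 0]]'

```text
time_s: 3.88
ee_pos: [0.4676, -0.3158, 0.023]
ee_rot: [[-0.991, 0.136, 0.008], [0.136, 0.991, -0.007], [-0.009, -0.006, -1.0]]
ft_force: [-0.9, 0.4, -0.2]
finger_gap: 0.599
```

Request:
drive_tool --moves '[[0.6, [5, 2, 10], 0], [0.6, [0, 0, 9], 0], [0.6, [0, 0, 0], 0]]'

```text
time_s: 4.25
ee_pos: [0.4627, -0.3132, 0.0032]
ee_rot: [[-0.991, 0.136, 0.009], [0.136, 0.991, -0.008], [-0.01, -0.007, -1.0]]
ft_force: [-0.1, 0.9, 0.5]
finger_gap: 0.603
```

Request:
drive_tool --moves '[[0, [0, 0, 0], 0], [0, [0, 0, 0], 0], [0, [0, 0, 0], 0], [0, [0, 0, 0], 0]]'

```text
time_s: 4.75
ee_pos: [0.463, -0.3134, 0.0034]
ee_rot: [[-0.991, 0.136, 0.009], [0.136, 0.991, -0.008], [-0.01, -0.007, -1.0]]
ft_force: [0.1, 0.2, -0.9]
finger_gap: 0.168
```

Request:
drive_tool --moves '[[0, [0, 0, -45], 0], [0, [0, 0, -45], 0], [0, [0, 0, 0], 0]]'

```text
time_s: 5.12
ee_pos: [0.4618, -0.3124, 0.0951]
ee_rot: [[-0.991, 0.136, 0.007], [0.136, 0.991, -0.007], [-0.008, -0.006, -1.0]]
ft_force: [0.2, 0.5, -1.3]
finger_gap: 0.174
```

Request:
drive_tool --moves '[[0, [-6, 48, 0], -0.03], [0, [-6, 48, 0], -0.03], [0, [-6, 48, 0], -0.03], [0, [-6, 48, 0], -0.03], [0, [-6, 48, 0], -0.03], [0, [-6, 48, 0], -0.03], [0, [-6, 48, 0], -0.03], [0, [-6, 48, 0], -0.03], [0, [0, 0, 0], 0], [0, [0, 0, 0], 0]]'

```text
time_s: 6.38
ee_pos: [0.5181, 0.0809, 0.0834]
ee_rot: [[-0.994, -0.109, -0.003], [-0.109, 0.994, -0.006], [0.004, -0.006, -1.0]]
ft_force: [-0.1, 0.1, -1.7]
finger_gap: 0.171
```

```bash
python3 look.py w4
```

```text
6.375 [0.5181 0.0809 0.0834] [[-0.994, -0.1095, -0.0029], [-0.1095, 0.994, -0.006], [0.0035, -0.0056, -1.0]] [-0.1   0.11 -1.65] 0.1714578889957881
```

View pics/w4.png

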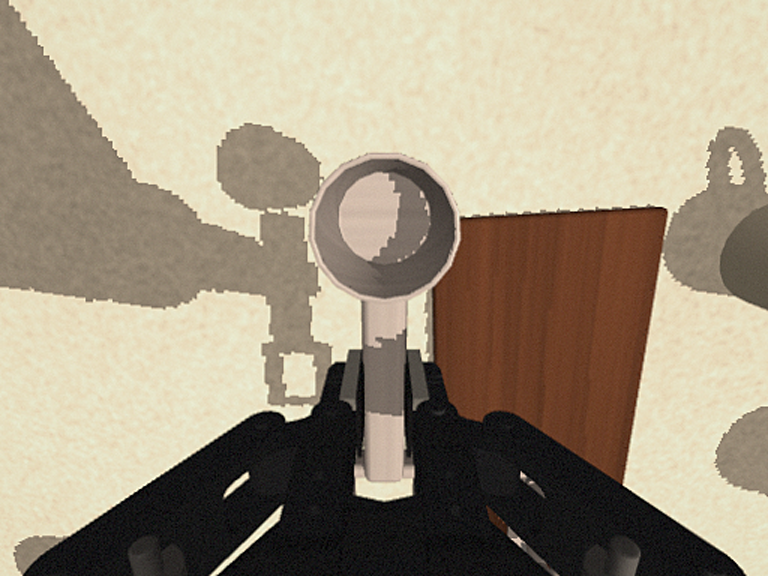

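Run:
```python
from h import *
import pickle
im,s=pickle.load(open("pics/w1.pkl","rb"))
g=cv2.resize(im[205:270,270:330],None,fx=9,fy=9,interpolation=cv2.INTER_CUBIC);g=cv2.convertScaleAbs(g,alpha=1.4,beta=0)
for i in range(0,60,10):cv2.putText(g,str(270+i),(i*9,10),0,.35,(0,255,255));cv2.line(g,(i*9,0),(i*9,600),(0,255,255),1)
for i in range(5,65,10):cv2.putText(g,str(205+i),(0,i*9),0,.35,(0,255,255));cv2.line(g,(0,i*9),(600,i*9),(0,255,255),1)
cv2.imwrite("pics/w1y.png",g)
im=eyes.read_camera("scene");cv2.imwrite("pics/scene1r.png",im)
g=cv2.resize(im[140:225,290:390],None,fx=7,fy=7,interpolation=cv2.INTER_CUBIC);cv2.imwrite("pics/scene1.png",g)
```

```text
(no output)
```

View pics/w1y.png

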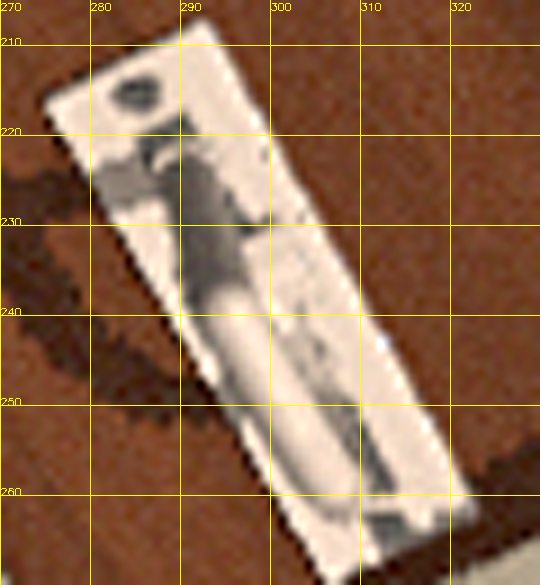

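View pics/scene1.png

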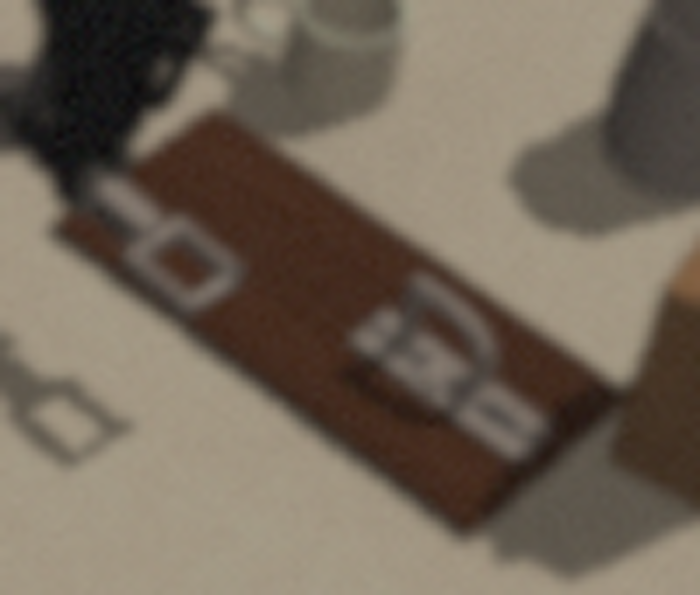

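Run:
```python
from h import *
import pickle
im,s=pickle.load(open("pics/w1.pkl","rb"));c=eyes.get_calibration("wrist");T=(s["ee_pos"],s["ee_rot"])
P=lambda u,v,z:onz(c,u,v,z,T)[:2]
A,B,C,D=[P(*p,.012) for p in [(275,216.5),(293,207.5),(323,262),(306,270)]]
for q in (A,B,C,D):print(q.round(4))
print("len",np.linalg.norm(C-B),np.linalg.norm(D-A),"w",np.linalg.norm(A-B),np.linalg.norm(C-D))
x=(C+D-A-B)/2;yaw=np.arctan2(x[1],x[0]);y=B-A;print("yaw",yaw,np.arctan2(-y[0],y[1]))
m=(A+B+C+D)/4;print("plate ctr",m)
ex=np.array([np.cos(.165),np.sin(.165)]);ey=np.array([-ex[1],ex[0]])
for u,v,z in [(290.3,222.5,.012),(293.3,230,.03),(294,235,.042),(295,238,.053)]:
    q=P(u,v,z);print(z,q.round(4),"rel plate ctr x,y",((q-m)@ex).round(4),((q-m)@ey).round(4))
# board edges
bn=[P(281/1.5,205/1.5,.008),P(405/1.5,131/1.5,.008),P(428/1.5,429/1.5,.008)]
a=bn[2]-bn[0];print("board yaw",np.arctan2(a[1],a[0]))
for p in bn: print(((p-m)@ex).round(4),((p-m)@ey).round(4))
im4,s4=pickle.load(open("pics/w4.pkl","rb"));T=(s4["ee_pos"],s4["ee_rot"])
q=[P(460/1.5,218/1.5,.008),P(666/1.5,208/1.5,.008),P(624/1.5,480/1.5,.008)]
for k in q:print("w4",k.round(4))
d=q[2]-q[1];print(np.arctan2(d[1],d[0]));d=q[1]-q[0];print(np.arctan2(-d[0],d[1]))
```

```text
[0.6171 0.177 ]
[0.6125 0.2061]
[0.7157 0.2229]
[0.7207 0.1937]
len 0.10456155055613972 0.10497132400221812 w 0.02948504956454935 0.029545060074827934
yaw 0.16035982951318936 0.15524415535078426
plate ctr [0.6665134  0.19993525]
0.012 [0.6339 0.1952] rel plate ctr x,y -0.0329 0.0007
0.03 [0.6379 0.1962] rel plate ctr x,y -0.0289 0.001
0.042 [0.6393 0.1951] rel plate ctr x,y -0.0276 -0.0003
0.053 [0.6381 0.1953] rel plate ctr x,y -0.0288 0.0001
board yaw 0.1819419856569383
-0.212 -0.0631
-0.2118 0.0636
0.0662 -0.0584
w4 [0.4638 0.1157]
w4 [0.4461 0.2255]
w4 [0.6276 0.2579]
0.17634012961839585
0.16002758665448835
```

Run:
```python
from h import *
import pickle
im,s=pickle.load(open("pics/w4.pkl","rb"));c=eyes.get_calibration("wrist")
T=(np.zeros(3),np.eye(3))
P=lambda u,v,z:(onz(c,u/1.5,v/1.5,z,T)*1000).round(1)
print("bowl",P(385.5,226.5,-.0246))
for u,v in [(362,345),(406,345),(366,478),(403,478)]:print(P(u,v,-.0166))
print("hook corners",P(354,478,-.0086),P(414,470,-.0086))
g=cv2.resize(im[225:345,215:300],None,fx=5,fy=5,interpolation=cv2.INTER_CUBIC);cv2.imwrite("pics/w4z.png",g)
# shadow check / leg by w1 shown. target TCP for leg 100mm ahead of grip
L=np.array([.640,.1955]);ex=np.array([np.cos(.163),np.sin(.163)]);ey=np.array([-ex[1],ex[0]])
print("axis pt",L+.003*ey-.115*ex)
```

```text
bowl [ 61.9  -0.  -24.6]
[ 19.1  -8.1 -16.6]
[ 19.1   7.2 -16.6]
[-39.3  -7.6 -16.6]
[-39.3   7.1 -16.6]
hook corners [-47.  -13.1  -8.6] [-42.8  12.1  -8.6]
axis pt [0.5260375  0.17979813]
```

View pics/w4z.png

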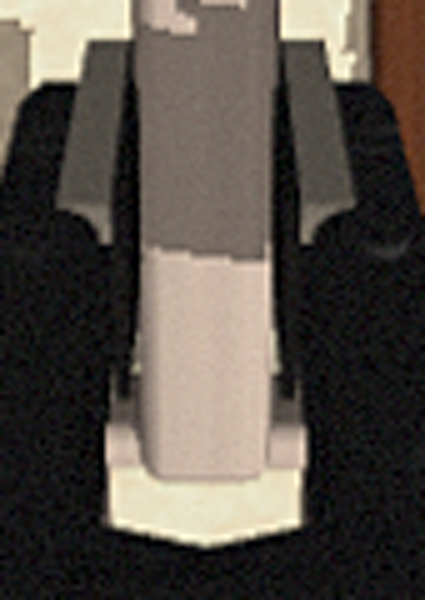

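Request:
drive_tool --moves '[[0, [-4, 32, 0], -0.018], [0, [-4, 32, 0], -0.018], [0, [-3, 32, 0], -0.018], [0, [0, 0, 0], 0], [0, [0, 0, 0], 0]]'

```text
time_s: 7.1
ee_pos: [0.5182, 0.1736, 0.0824]
ee_rot: [[-0.988, -0.154, -0.003], [-0.154, 0.988, -0.006], [0.004, -0.006, -1.0]]
ft_force: [-0.2, -0.5, -0.7]
finger_gap: 0.169
```

Request:
drive_tool --moves '[[0, [1, 4.5, 0], -0.008], [0, [0, 0, 0], 0], [0, [0, 0, 25], 0], [0, [0, 0, 20], 0], [0, [0, 0, 10], 0], [0, [0, 0, 0], 0], [0, [0, 0, 0], 0]]'

```text
time_s: 7.98
ee_pos: [0.5176, 0.1748, 0.0273]
ee_rot: [[-0.987, -0.158, -0.001], [-0.158, 0.987, -0.006], [0.002, -0.006, -1.0]]
ft_force: [0.6, 0.3, -0.8]
finger_gap: 0.171
```

```bash
python3 look.py w5
python3 - <<'E'
from h import *
for n,(a,b,c,d) in {"scene":(140,225,290,390),"top":(100,220,130,230)}.items():
    im=eyes.read_camera(n);cv2.imwrite(f"pics/{n}2r.png",im)
    g=cv2.resize(im[a:b,c:d],None,fx=5 if n=="top" else 7,fy=5 if n=="top" else 7,interpolation=cv2.INTER_CUBIC);cv2.imwrite(f"pics/{n}2.png",g)
E
```

```text
7.975 [0.5176 0.1748 0.0273] [[-0.9874, -0.1581, -0.0012], [-0.1581, 0.9874, -0.0061], [0.0022, -0.0059, -1.0]] [ 0.58  0.29 -0.77] 0.17113012754773047
```

View pics/scene2.png

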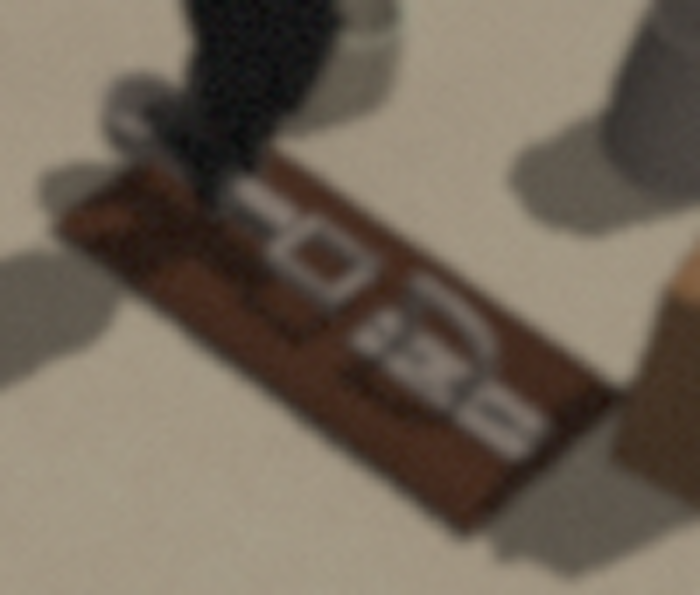

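View pics/top2.png

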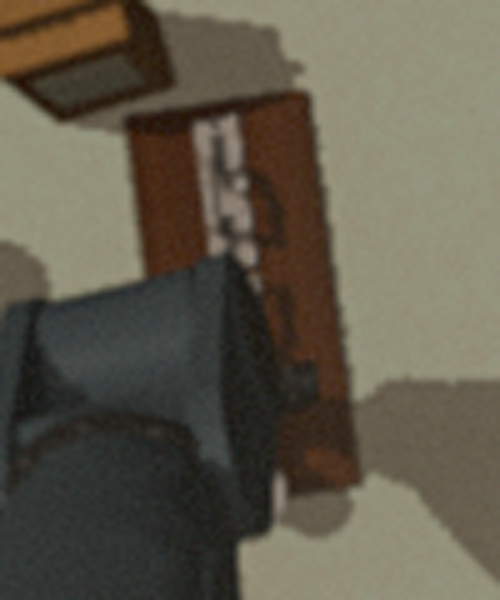

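View pics/w5.png

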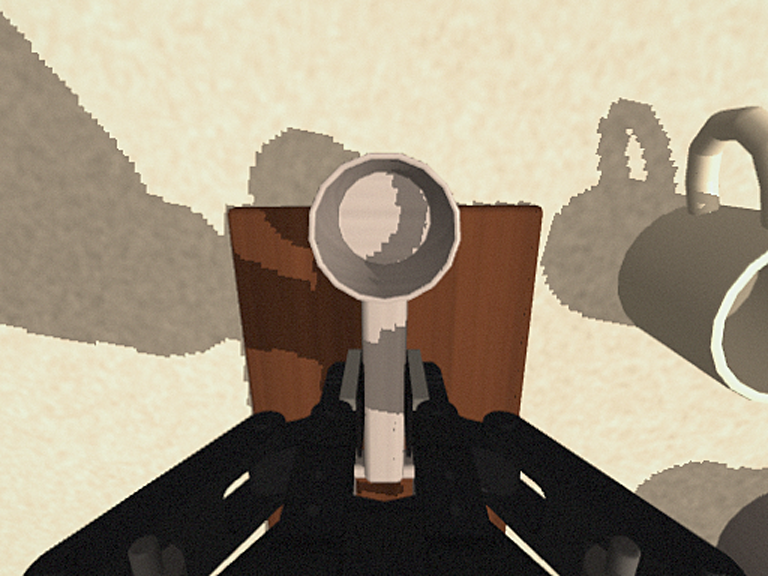

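Run:
```python
from h import *
import pickle
im,s=pickle.load(open("pics/w5.pkl","rb"));c=eyes.get_calibration("wrist");T=(s["ee_pos"],s["ee_rot"])
h=[onz(c,u/1.5,v/1.5,.008,T) for u,v in [(230,207),(541.5,207),(252,415),(520.5,415)]]
t=[(T[1].T@(q-T[0]))*1000 for q in h]
for q in t:print(q.round(1))
print((t[0]+t[1])/2,(t[2]+t[3])/2)
```

```text
[ 62.4 -62.4  19.8]
[62.5 62.7 19. ]
[-36.1 -63.8  19.6]
[-35.5  64.9  18.8]
[62.46090464  0.14131257 19.40819924] [-35.80306761   0.53822125  19.19221608]
```

Request:
drive_tool --moves '[[0, [0, 4, 8], 0], [0, [0, 0, 0], 0], [0, [0, 0, 0], 0]]'

```text
time_s: 8.5
ee_pos: [0.5172, 0.1792, 0.0191]
ee_rot: [[-0.987, -0.158, -0.0], [-0.158, 0.987, -0.006], [0.001, -0.006, -1.0]]
ft_force: [0.5, 0.2, -0.7]
finger_gap: 0.167
```

Request:
drive_tool --moves '[[0, [-8, 0, 0], 0], [0, [-8, 0, 0], 0], [0, [-4, 0, 0], 0], [0, [0, 0, 0], 0], [0, [0, 0, 0], 0]]'

```text
time_s: 9.12
ee_pos: [0.5387, 0.1826, 0.0192]
ee_rot: [[-0.987, -0.158, 0.0], [-0.158, 0.987, -0.006], [0.001, -0.006, -1.0]]
ft_force: [0.6, 0.3, -1.5]
finger_gap: 0.171
```

Request:
drive_tool --moves '[[0, [-1.5, 0, 0], 0], [0, [-1.5, 0, 0], 0], [0, [-1.5, 0, 0], 0], [0, [-1.5, 0, 0], 0]]'

```text
time_s: 9.62
ee_pos: [0.5447, 0.1836, 0.0193]
ee_rot: [[-0.987, -0.158, -0.0], [-0.158, 0.987, -0.006], [0.001, -0.006, -1.0]]
ft_force: [0.9, 0.1, -1.0]
finger_gap: 0.169
```

Request:
drive_tool --moves '[[0, [-1.5, 0, 0], 0], [0, [-1.5, 0, 0], 0]]'

```text
time_s: 9.88
ee_pos: [0.5469, 0.1839, 0.019]
ee_rot: [[-0.987, -0.158, -0.002], [-0.158, 0.987, -0.006], [0.003, -0.006, -1.0]]
ft_force: [-4.0, 1.2, 1.1]
finger_gap: 0.173
```

Request:
drive_tool --moves '[[0, [-1.5, 0, 0], 0], [0, [-1.5, 0, 0], 0]]'

```text
time_s: 10.12
ee_pos: [0.5493, 0.1845, 0.0189]
ee_rot: [[-0.987, -0.159, -0.004], [-0.159, 0.987, -0.007], [0.005, -0.006, -1.0]]
ft_force: [-4.8, -0.1, 1.3]
finger_gap: 0.166
```

Request:
drive_tool --moves '[[0, [-1.5, 0, 0], 0]]'

```text
time_s: 10.25
ee_pos: [0.5507, 0.1847, 0.0189]
ee_rot: [[-0.987, -0.159, -0.004], [-0.159, 0.987, -0.007], [0.005, -0.006, -1.0]]
ft_force: [-5.4, -0.3, 2.0]
finger_gap: 0.172
```

Request:
drive_tool --moves '[[0, [-1.5, 0, 0], 0]]'

```text
time_s: 10.38
ee_pos: [0.552, 0.1849, 0.0188]
ee_rot: [[-0.987, -0.159, -0.005], [-0.159, 0.987, -0.007], [0.006, -0.006, -1.0]]
ft_force: [-5.9, -0.6, 0.9]
finger_gap: 0.171
```

Request:
drive_tool --moves '[[0, [-1.5, 0, 0], 0]]'

```text
time_s: 10.5
ee_pos: [0.5531, 0.185, 0.0187]
ee_rot: [[-0.987, -0.159, -0.006], [-0.159, 0.987, -0.007], [0.007, -0.006, -1.0]]
ft_force: [-5.5, -0.7, 1.5]
finger_gap: 0.17
```

Request:
drive_tool --moves '[[0, [-1.5, 0, 0], 0]]'

```text
time_s: 10.62
ee_pos: [0.5541, 0.1851, 0.0185]
ee_rot: [[-0.987, -0.159, -0.008], [-0.159, 0.987, -0.008], [0.009, -0.006, -1.0]]
ft_force: [-6.9, -0.7, 1.8]
finger_gap: 0.173
```

Request:
drive_tool --moves '[[0, [-1.5, 0, 0], 0]]'

```text
time_s: 10.75
ee_pos: [0.555, 0.1852, 0.0182]
ee_rot: [[-0.987, -0.159, -0.009], [-0.159, 0.987, -0.008], [0.01, -0.006, -1.0]]
ft_force: [-6.9, 0.4, 1.5]
finger_gap: 0.167
```

Request:
drive_tool --moves '[[0, [-1.5, 0, 0], 0]]'

```text
time_s: 10.88
ee_pos: [0.5558, 0.1853, 0.0179]
ee_rot: [[-0.987, -0.159, -0.011], [-0.159, 0.987, -0.008], [0.012, -0.006, -1.0]]
ft_force: [-6.8, -0.2, 0.5]
finger_gap: 0.173
```

```bash
python3 look.py w6
python3 - <<'E'
from h import *
im=eyes.read_camera("scene");cv2.imwrite(f"pics/scene3.png",cv2.resize(im[140:225,290:390],None,fx=7,fy=7,interpolation=cv2.INTER_CUBIC))
E
```

```text
10.875 [0.5558 0.1853 0.0179] [[-0.9873, -0.1586, -0.0112], [-0.1585, 0.9873, -0.0084], [0.0124, -0.0065, -0.9999]] [-6.78 -0.18  0.47] 0.17297501560796866
```

View pics/w6.png

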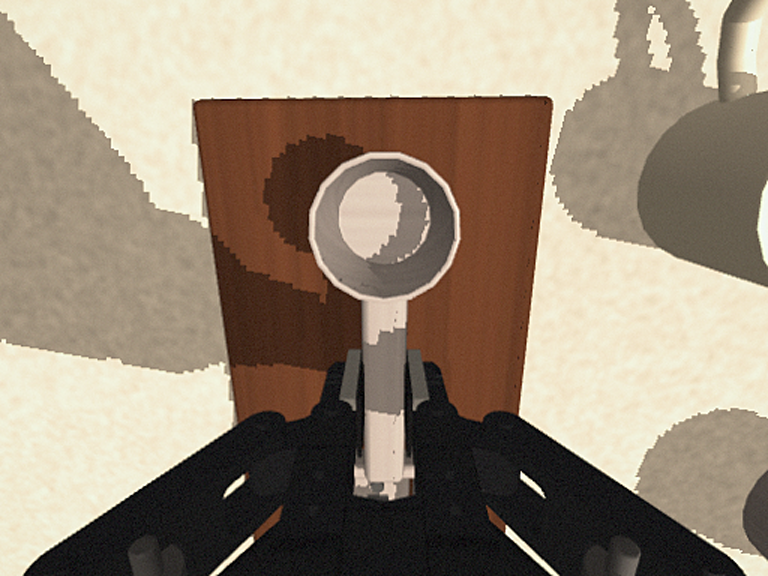

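View pics/scene3.png

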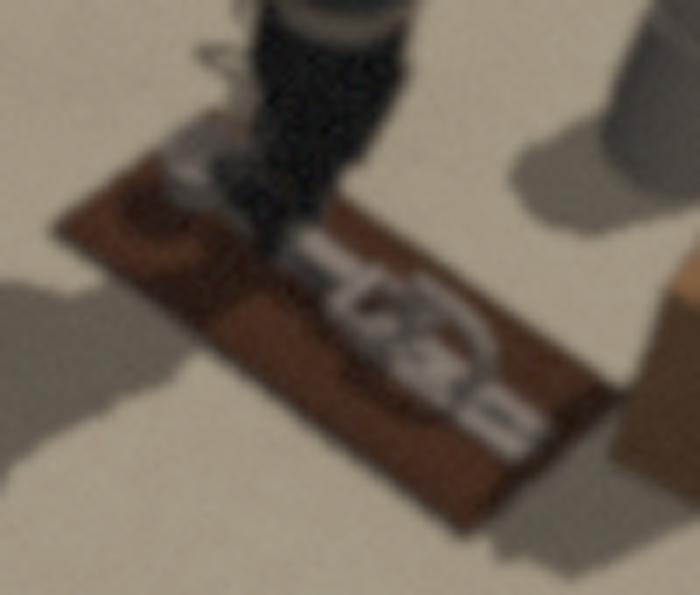

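Request:
drive_tool --moves '[[0, [-1.8, 0, 0], 0]]'

```text
time_s: 11.1
ee_pos: [0.5569, 0.1855, 0.0175]
ee_rot: [[-0.987, -0.159, -0.013], [-0.159, 0.987, -0.009], [0.014, -0.007, -1.0]]
ft_force: [-7.2, 0.6, 0.8]
finger_gap: 0.176
```

Request:
drive_tool --moves '[[0, [-1.8, 0, 0], 0]]'

```text
time_s: 11.22
ee_pos: [0.5578, 0.1857, 0.0171]
ee_rot: [[-0.987, -0.159, -0.015], [-0.159, 0.987, -0.009], [0.017, -0.007, -1.0]]
ft_force: [-7.3, 0.1, 1.4]
finger_gap: 0.17
```

Request:
drive_tool --moves '[[0, [-1.8, 0, 0], 0]]'

```text
time_s: 11.35
ee_pos: [0.5588, 0.1859, 0.0166]
ee_rot: [[-0.987, -0.159, -0.018], [-0.159, 0.987, -0.01], [0.019, -0.007, -1.0]]
ft_force: [-6.4, 0.7, 1.0]
finger_gap: 0.169
```

Request:
drive_tool --moves '[[0, [-2.5, 0, -1.5], 0]]'

```text
time_s: 11.48
ee_pos: [0.56, 0.1862, 0.0174]
ee_rot: [[-0.987, -0.159, -0.021], [-0.159, 0.987, -0.01], [0.022, -0.007, -1.0]]
ft_force: [-7.8, 1.2, -2.6]
finger_gap: 0.168
```

Request:
drive_tool --moves '[[0, [-2.5, 0, -1.5], 0]]'

```text
time_s: 11.6
ee_pos: [0.5612, 0.1865, 0.0181]
ee_rot: [[-0.987, -0.159, -0.024], [-0.159, 0.987, -0.011], [0.026, -0.007, -1.0]]
ft_force: [-6.3, 0.9, -0.9]
finger_gap: 0.167
```

Request:
drive_tool --moves '[[0, [-3.5, 0, -2], 0]]'

```text
time_s: 11.72
ee_pos: [0.5634, 0.187, 0.0192]
ee_rot: [[-0.987, -0.159, -0.028], [-0.159, 0.987, -0.011], [0.029, -0.007, -1.0]]
ft_force: [-6.8, 0.3, -1.7]
finger_gap: 0.173
```

Request:
drive_tool --moves '[[0, [-3.5, 0, -2], 0]]'

```text
time_s: 11.85
ee_pos: [0.5658, 0.1876, 0.0204]
ee_rot: [[-0.987, -0.16, -0.031], [-0.159, 0.987, -0.012], [0.032, -0.007, -0.999]]
ft_force: [-6.8, 0.5, -2.1]
finger_gap: 0.171
```

Request:
drive_tool --moves '[[0, [-3.5, 0, -1], 0]]'

```text
time_s: 11.98
ee_pos: [0.5685, 0.1882, 0.0208]
ee_rot: [[-0.987, -0.16, -0.033], [-0.16, 0.987, -0.012], [0.035, -0.007, -0.999]]
ft_force: [-7.6, 2.7, -1.3]
finger_gap: 0.171
```

Request:
drive_tool --moves '[[0, [-3.5, 0, -1], 0]]'

```text
time_s: 12.1
ee_pos: [0.5713, 0.189, 0.0212]
ee_rot: [[-0.986, -0.16, -0.035], [-0.16, 0.987, -0.012], [0.036, -0.007, -0.999]]
ft_force: [-4.8, 2.6, -0.4]
finger_gap: 0.168
```

Request:
drive_tool --moves '[[0, [-3, 0, -1], 0]]'

```text
time_s: 12.22
ee_pos: [0.5741, 0.1899, 0.0218]
ee_rot: [[-0.986, -0.16, -0.036], [-0.16, 0.987, -0.012], [0.037, -0.006, -0.999]]
ft_force: [-3.1, 3.5, -1.3]
finger_gap: 0.168
```

Request:
drive_tool --moves '[[0, [-2, -0.5, -0.5], 0]]'

```text
time_s: 12.35
ee_pos: [0.5765, 0.1903, 0.0222]
ee_rot: [[-0.986, -0.161, -0.035], [-0.16, 0.987, -0.011], [0.036, -0.005, -0.999]]
ft_force: [-1.5, 4.7, -1.0]
finger_gap: 0.167
```

Request:
drive_tool --moves '[[0, [-1.5, -0.5, -0.5], 0]]'

```text
time_s: 12.48
ee_pos: [0.5789, 0.1905, 0.0227]
ee_rot: [[-0.986, -0.161, -0.033], [-0.161, 0.987, -0.011], [0.035, -0.005, -0.999]]
ft_force: [-0.2, 0.1, -0.5]
finger_gap: 0.17
```

Request:
drive_tool --moves '[[0, [0, 0, 0], 0], [0, [0, 0, 0], 0]]'

```text
time_s: 12.72
ee_pos: [0.5798, 0.1903, 0.0229]
ee_rot: [[-0.987, -0.161, -0.032], [-0.16, 0.987, -0.011], [0.033, -0.005, -0.999]]
ft_force: [-0.1, 0.1, -1.4]
finger_gap: 0.17
```

Run:
```python
from h import *
im=eyes.read_camera("scene");cv2.imwrite(f"pics/scene4.png",cv2.resize(im[150:215,310:380],None,fx=9,fy=9,interpolation=cv2.INTER_CUBIC))
```

```text
(no output)
```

View pics/scene4.png

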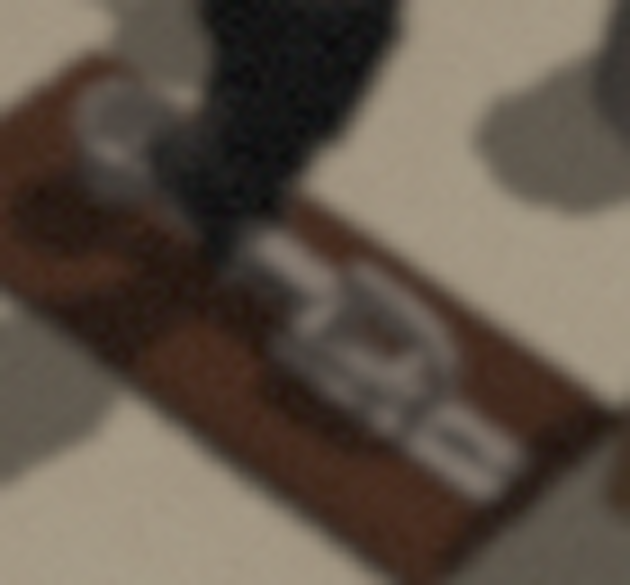

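Request:
drive_tool --moves '[[0, [4, 0, 0], 0], [0, [4, 0, 0], 0], [0, [3, 0, 0], 0], [0, [0, 0, 0], 0]]'

```text
time_s: 13.28
ee_pos: [0.5679, 0.1882, 0.0233]
ee_rot: [[-0.987, -0.161, -0.032], [-0.16, 0.987, -0.011], [0.033, -0.005, -0.999]]
ft_force: [0.2, -0.3, -0.9]
finger_gap: 0.17
```

Request:
drive_tool --moves '[[0, [1.5, 0, 0], 0], [0, [1.5, 0, 0], 0]]'

```text
time_s: 13.52
ee_pos: [0.565, 0.1877, 0.0234]
ee_rot: [[-0.987, -0.161, -0.031], [-0.16, 0.987, -0.011], [0.033, -0.005, -0.999]]
ft_force: [-0.0, -0.1, -0.6]
finger_gap: 0.172
```

Request:
drive_tool --moves '[[0, [0.8, 0, 0], 0], [0, [0.8, 0, 0], 0]]'

```text
time_s: 13.78
ee_pos: [0.5633, 0.1874, 0.0235]
ee_rot: [[-0.987, -0.16, -0.031], [-0.16, 0.987, -0.011], [0.033, -0.005, -0.999]]
ft_force: [-0.7, -0.1, -1.7]
finger_gap: 0.169
```

Request:
drive_tool --moves '[[0, [0.8, 0, 0], 0]]'

```text
time_s: 13.9
ee_pos: [0.5625, 0.1873, 0.0235]
ee_rot: [[-0.987, -0.16, -0.031], [-0.16, 0.987, -0.011], [0.033, -0.005, -0.999]]
ft_force: [-0.6, 0.5, -0.7]
finger_gap: 0.174
```

Request:
drive_tool --moves '[[0, [0.8, 0, 0], 0]]'

```text
time_s: 14.02
ee_pos: [0.5619, 0.1872, 0.0236]
ee_rot: [[-0.987, -0.161, -0.031], [-0.16, 0.987, -0.01], [0.032, -0.005, -0.999]]
ft_force: [3.1, 0.7, -2.7]
finger_gap: 0.171
```

Request:
drive_tool --moves '[[0, [0.9, 0, 0], 0]]'

```text
time_s: 14.15
ee_pos: [0.5617, 0.1872, 0.0238]
ee_rot: [[-0.987, -0.16, -0.029], [-0.16, 0.987, -0.01], [0.03, -0.005, -1.0]]
ft_force: [6.0, 0.2, -3.5]
finger_gap: 0.169
```

Request:
drive_tool --moves '[[0, [1.2, 0, 0], 0]]'

```text
time_s: 14.28
ee_pos: [0.5616, 0.1871, 0.0241]
ee_rot: [[-0.987, -0.16, -0.026], [-0.16, 0.987, -0.01], [0.027, -0.005, -1.0]]
ft_force: [7.9, 1.5, -5.9]
finger_gap: 0.168
```

Request:
drive_tool --moves '[[0, [1, 0, 0.5], 0]]'

```text
time_s: 14.4
ee_pos: [0.5616, 0.1871, 0.0239]
ee_rot: [[-0.987, -0.16, -0.024], [-0.16, 0.987, -0.009], [0.025, -0.005, -1.0]]
ft_force: [5.7, 1.1, -2.3]
finger_gap: 0.169
```

Request:
drive_tool --moves '[[0, [-2, 0, 0], 0], [0, [-4, 0, 0], 0], [0, [0, 0, 0], 0]]'

```text
time_s: 14.78
ee_pos: [0.5674, 0.188, 0.0236]
ee_rot: [[-0.987, -0.16, -0.025], [-0.16, 0.987, -0.009], [0.026, -0.005, -1.0]]
ft_force: [-0.2, 1.0, -0.9]
finger_gap: 0.172
```

Request:
drive_tool --moves '[[0, [3, 0, 0], 0], [0, [1.5, 0, 0], 0]]'

```text
time_s: 15.02
ee_pos: [0.5623, 0.1872, 0.0235]
ee_rot: [[-0.987, -0.16, -0.026], [-0.16, 0.987, -0.009], [0.027, -0.005, -1.0]]
ft_force: [-0.0, -0.6, -0.3]
finger_gap: 0.174
```

Request:
drive_tool --moves '[[0, [0.8, 0, 0.3], 0]]'

```text
time_s: 15.15
ee_pos: [0.5618, 0.1872, 0.0234]
ee_rot: [[-0.987, -0.16, -0.025], [-0.16, 0.987, -0.009], [0.026, -0.005, -1.0]]
ft_force: [3.6, 0.3, -1.1]
finger_gap: 0.168
```

Request:
drive_tool --moves '[[0, [0.8, 0, 0.3], 0]]'

```text
time_s: 15.28
ee_pos: [0.5617, 0.1871, 0.0234]
ee_rot: [[-0.987, -0.16, -0.023], [-0.16, 0.987, -0.009], [0.024, -0.005, -1.0]]
ft_force: [4.7, 0.6, -2.8]
finger_gap: 0.167
```

Request:
drive_tool --moves '[[0, [0.8, 0, 0.3], 0]]'

```text
time_s: 15.4
ee_pos: [0.5617, 0.1872, 0.0234]
ee_rot: [[-0.987, -0.16, -0.021], [-0.16, 0.987, -0.008], [0.022, -0.005, -1.0]]
ft_force: [5.1, 1.1, -2.4]
finger_gap: 0.171
```

Request:
drive_tool --moves '[[0, [0.8, 0, 0.3], 0]]'

```text
time_s: 15.52
ee_pos: [0.5617, 0.1871, 0.0234]
ee_rot: [[-0.987, -0.16, -0.019], [-0.16, 0.987, -0.008], [0.02, -0.005, -1.0]]
ft_force: [5.6, 1.7, -3.2]
finger_gap: 0.169
```

Request:
drive_tool --moves '[[0, [0.8, 0, 0.5], 0], [0, [0.8, 0, 0.5], 0], [0, [0.8, 0, 0.5], 0], [0, [0.8, 0, 0.5], 0]]'

```text
time_s: 16.02
ee_pos: [0.5616, 0.1872, 0.0224]
ee_rot: [[-0.987, -0.16, -0.011], [-0.16, 0.987, -0.006], [0.012, -0.004, -1.0]]
ft_force: [5.0, 1.1, -1.9]
finger_gap: 0.17
```

Request:
drive_tool --moves '[[0, [0.8, 0, 0.5], 0], [0, [0.8, 0, 0.5], 0], [0, [0.8, 0, 0.5], 0], [0, [0.8, 0, 0.5], 0]]'

```text
time_s: 16.52
ee_pos: [0.5617, 0.1872, 0.0217]
ee_rot: [[-0.987, -0.16, -0.003], [-0.16, 0.987, -0.004], [0.004, -0.004, -1.0]]
ft_force: [5.5, 0.6, -1.2]
finger_gap: 0.169
```

Request:
drive_tool --moves '[[0, [0.8, 0, 0.4], 0], [0, [0.8, 0, 0.4], 0], [0, [0.8, 0, 0.4], 0], [0, [0.8, 0, 0.4], 0], [0, [0.8, 0, 0.4], 0], [0, [0.8, 0, 0.4], 0]]'

```text
time_s: 17.27
ee_pos: [0.5617, 0.1872, 0.021]
ee_rot: [[-0.987, -0.16, 0.008], [-0.16, 0.987, -0.002], [-0.008, -0.003, -1.0]]
ft_force: [5.5, 1.1, -2.6]
finger_gap: 0.17
```

Request:
drive_tool --moves '[[0, [0.8, 0, 0.4], 0], [0, [0.8, 0, 0.4], 0], [0, [0.8, 0, 0.4], 0], [0, [0.8, 0, 0.4], 0], [0, [0.8, 0, 0.4], 0], [0, [0.8, 0, 0.4], 0]]'

```text
time_s: 18.02
ee_pos: [0.5617, 0.1872, 0.0201]
ee_rot: [[-0.987, -0.16, 0.02], [-0.16, 0.987, 0.001], [-0.02, -0.002, -1.0]]
ft_force: [5.6, -0.1, -2.5]
finger_gap: 0.169
```

Request:
drive_tool --moves '[[0, [0.8, 0, 0.4], 0], [0, [0.8, 0, 0.4], 0], [0, [0.8, 0, 0.4], 0], [0, [0.8, 0, 0.4], 0], [0, [-2, 0, 0], 0], [0, [-4, 0, 0], 0], [0, [-3, 0, 0], 0], [0, [0, 0, 0], 0]]'

```text
time_s: 19.02
ee_pos: [0.57, 0.1885, 0.0192]
ee_rot: [[-0.987, -0.16, 0.024], [-0.16, 0.987, 0.002], [-0.024, -0.002, -1.0]]
ft_force: [-0.5, 0.6, -1.1]
finger_gap: 0.168
```

```bash
python3 look.py w7
```

```text
19.025 [0.57   0.1885 0.0192] [[-0.9869, -0.1595, 0.0243], [-0.1595, 0.9872, 0.0019], [-0.0243, -0.002, -0.9997]] [-0.49  0.58 -1.15] 0.16795744106953098
```

View pics/w7.png

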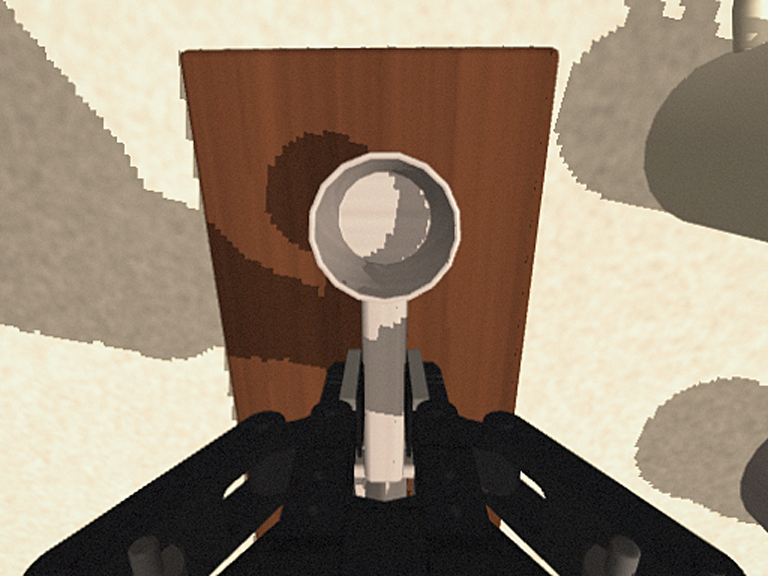

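Request:
drive_tool --moves '[[0, [0, 0, 1.5], 0], [0, [0, 0, 1.5], 0], [0, [0, 0, 0], 0]]'

```text
time_s: 19.45
ee_pos: [0.5696, 0.1885, 0.0158]
ee_rot: [[-0.987, -0.16, 0.024], [-0.16, 0.987, 0.002], [-0.024, -0.002, -1.0]]
ft_force: [0.8, 0.3, -0.8]
finger_gap: 0.171
```

Request:
drive_tool --moves '[[0, [0, 0, 0.8], 0], [0, [0, 0, 0], 0]]'

```text
time_s: 19.7
ee_pos: [0.5696, 0.1884, 0.015]
ee_rot: [[-0.987, -0.16, 0.024], [-0.16, 0.987, 0.002], [-0.024, -0.002, -1.0]]
ft_force: [0.5, -0.5, -1.1]
finger_gap: 0.175
```

Request:
drive_tool --moves '[[0, [0, 0, 0.8], 0], [0, [0, 0, 0], 0]]'

```text
time_s: 19.95
ee_pos: [0.5697, 0.1885, 0.0142]
ee_rot: [[-0.987, -0.16, 0.024], [-0.16, 0.987, 0.002], [-0.024, -0.002, -1.0]]
ft_force: [-0.1, 0.1, 0.1]
finger_gap: 0.17
```

Request:
drive_tool --moves '[[0, [0, 0, 0.6], 0]]'

```text
time_s: 20.08
ee_pos: [0.5697, 0.1885, 0.0136]
ee_rot: [[-0.987, -0.16, 0.024], [-0.16, 0.987, 0.002], [-0.024, -0.002, -1.0]]
ft_force: [-0.6, -0.3, -1.1]
finger_gap: 0.173
```

Request:
drive_tool --moves '[[0, [0, 0, 0.6], 0]]'

```text
time_s: 20.2
ee_pos: [0.5697, 0.1885, 0.0129]
ee_rot: [[-0.987, -0.16, 0.024], [-0.16, 0.987, 0.002], [-0.024, -0.002, -1.0]]
ft_force: [-0.7, -0.7, -0.9]
finger_gap: 0.175
```

Request:
drive_tool --moves '[[0, [0, 0, 0.6], 0]]'

```text
time_s: 20.32
ee_pos: [0.5697, 0.1885, 0.0123]
ee_rot: [[-0.987, -0.16, 0.024], [-0.16, 0.987, 0.002], [-0.024, -0.002, -1.0]]
ft_force: [-0.2, -0.1, 0.1]
finger_gap: 0.169
```

Request:
drive_tool --moves '[[0, [0, 0, 0.5], 0]]'

```text
time_s: 20.45
ee_pos: [0.5698, 0.1885, 0.0119]
ee_rot: [[-0.987, -0.16, 0.024], [-0.16, 0.987, 0.002], [-0.024, -0.002, -1.0]]
ft_force: [-0.8, 0.1, 2.5]
finger_gap: 0.169
```

Request:
drive_tool --moves '[[0, [0, 0, 0.5], 0]]'

```text
time_s: 20.58
ee_pos: [0.5699, 0.1885, 0.0116]
ee_rot: [[-0.987, -0.16, 0.024], [-0.16, 0.987, 0.002], [-0.024, -0.002, -1.0]]
ft_force: [-0.0, 0.6, 3.4]
finger_gap: 0.174
```

Request:
drive_tool --moves '[[0, [0, 0, 0.5], 0]]'

```text
time_s: 20.7
ee_pos: [0.5699, 0.1885, 0.0114]
ee_rot: [[-0.987, -0.16, 0.024], [-0.16, 0.987, 0.002], [-0.024, -0.002, -1.0]]
ft_force: [-2.3, -0.9, 7.3]
finger_gap: 0.17
```

Request:
drive_tool --moves '[[0, [0, 0, -0.5], 0], [0.22, [0, 0, 0], 0], [0.25, [0, 0, 0], 0]]'

```text
time_s: 21.08
ee_pos: [0.57, 0.1885, 0.0118]
ee_rot: [[-0.987, -0.16, 0.024], [-0.16, 0.987, 0.002], [-0.024, -0.002, -1.0]]
ft_force: [0.8, 0.3, 0.4]
finger_gap: 0.247
```

Request:
drive_tool --moves '[[0.4, [0, 0, 0], 0], [0.45, [0, 0, 0], 0], [0.45, [0, 0, 0], 0]]'

```text
time_s: 21.45
ee_pos: [0.57, 0.1885, 0.0116]
ee_rot: [[-0.987, -0.16, 0.024], [-0.16, 0.987, 0.002], [-0.024, -0.002, -1.0]]
ft_force: [1.3, -0.1, -0.7]
finger_gap: 0.45
```

```bash
python3 look.py w8
```

```text
21.45 [0.57   0.1885 0.0116] [[-0.9869, -0.1596, 0.0243], [-0.1596, 0.9872, 0.0019], [-0.0243, -0.002, -0.9997]] [ 1.31 -0.08 -0.69] 0.4502903169677872
```

View pics/w8.png

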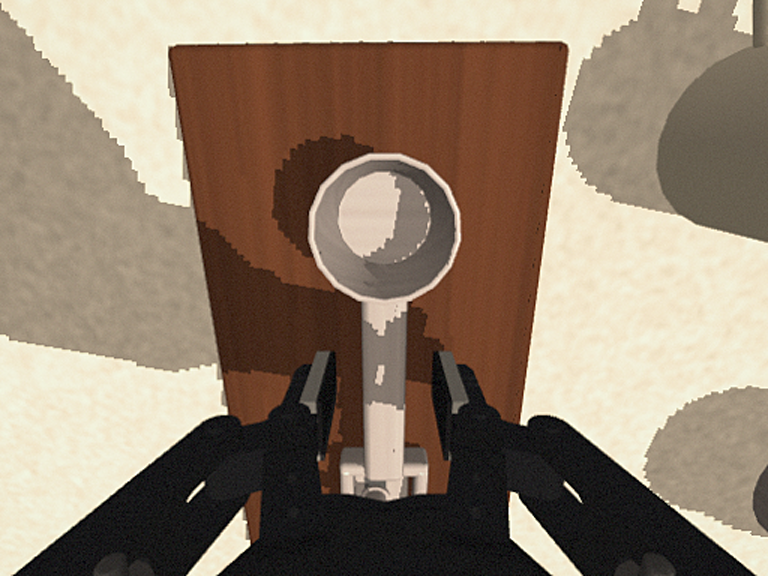

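Released: the scoop stayed put under the open fingers, with its bowl at (385,228) and handle at (384,390). I'll raise straight up and look again.

Request:
drive_tool --moves '[[0.5, [0, 0, -15], 0], [0.5, [0, 0, -30], 0], [0.5, [0, 0, -40], 0], [0.5, [30, 0, -40], 0], [0.5, [40, 0, -30], 0], [0.5, [40, 0, 0], 0], [0.5, [0, 0, 0], 0]]'

```text
time_s: 22.38
ee_pos: [0.4551, 0.1703, 0.1749]
ee_rot: [[-0.987, -0.159, 0.03], [-0.159, 0.987, 0.004], [-0.031, -0.001, -1.0]]
ft_force: [0.2, 0.5, -0.0]
finger_gap: 0.504
```

```bash
python3 look.py w9
python3 - <<'E'
from h import *
im=eyes.read_camera("scene");cv2.imwrite(f"pics/scene5.png",cv2.resize(im[135:225,290:390],None,fx=7,fy=6.6,interpolation=cv2.INTER_CUBIC))
E
```

```text
22.375 [0.4551 0.1703 0.1749] [[-0.9867, -0.1594, 0.0303], [-0.1594, 0.9872, 0.0036], [-0.0305, -0.0012, -0.9995]] [ 0.16  0.48 -0.  ] 0.5037099380816843
```

View pics/w9.png

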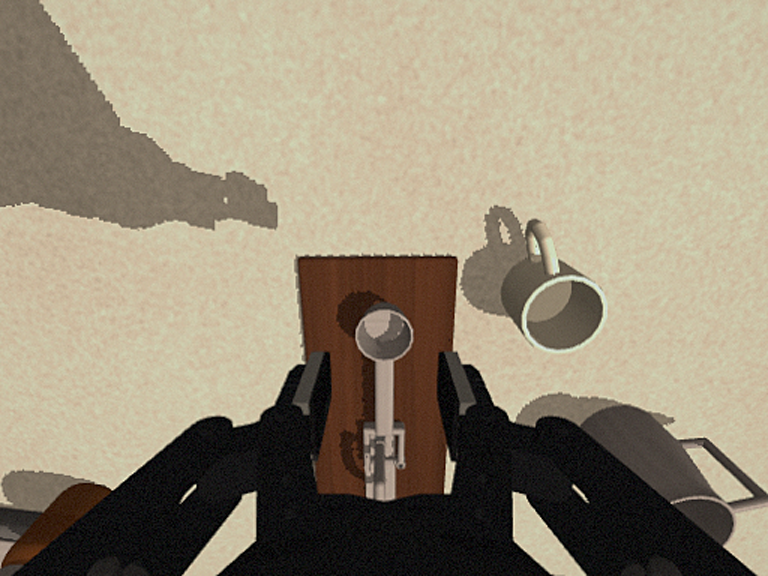

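View pics/scene5.png

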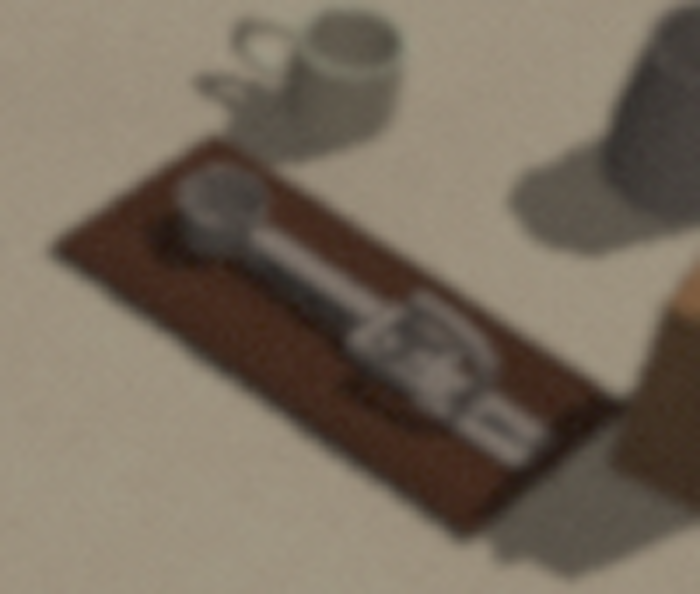

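Run:
```python
from h import *
import pickle
im,s=pickle.load(open("pics/w9.pkl","rb"));c=eyes.get_calibration("wrist");T=(s["ee_pos"],s["ee_rot"])
cv2.imwrite("pics/w9z.png",cv2.resize(im[255:340,225:290],None,fx=7,fy=7,interpolation=cv2.INTER_CUBIC))
b=onz(c,384.5/1.5,334/1.5,.037,T)[:2];k=(onz(c,364/1.5,424/1.5,.022,T)+onz(c,404/1.5,424/1.5,.022,T))[:2]/2
d=k-b;print(b,k,np.hypot(*d),"exp ~.102; yaw",np.arctan2(d[1],d[0]))
```

```text
[0.5075455  0.17873836] [0.60353726 0.1938752 ] 0.09717789575482544 exp ~.102; yaw 0.15640115098990534
```

View pics/w9z.png

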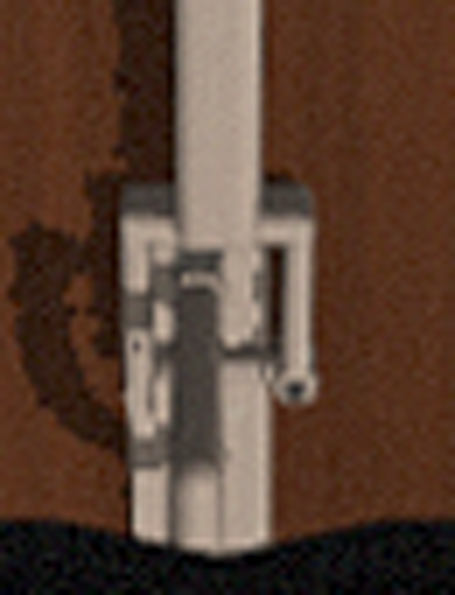

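```bash
python3 -c "
from workcell import arm
print(arm.finish_job())"
```

```text
the job is handed in; nothing more can be done
None
```

The scoop is clipped back on its board and I handed the job in at about 22.5 s. No verdict came back, so success rests on the checks below.

- **Clipping:** I pushed the gate onto the ring's leg with up to about 8 N. At roughly 25 mm past the gate line the force dropped to near zero, which is the gate snapping shut.
- **Pull test:** The shut gate stopped the leg close to where the geometry says it should. The pull then reached about 8 N straight back. A downward component of about 6 N, likely the hook rubbing on the leg, brought the total to about 10 N, still under the 12 N limit.
- **Second, longer pull:** Pushing had tilted the gripper, so I pulled again at about 5–6 N for roughly 3.5 s to level the scoop before setting it down. This is more than the short pull you asked for.
- **Setting down:** I moved the leg back off the gate and lowered the scoop until it touched, at about 7 N. Then I opened the fingers and backed the arm away.

**Final pictures:** The scoop lies on the board with the leg inside the hook, pointing within about 0.01 rad of the ring's direction. The cup and jug look undisturbed. I did not re-measure the objects farther away. The gate is partly hidden behind the leg in the last picture, so the evidence that it is shut is mainly the pull test. I judged flatness only by eye.

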